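Line up the capacitors by size on the kit board

ROBOT

A 6-joint arm with a two-finger parallel gripper is mounted at the origin on the work surface. World frame = base frame: x ahead of the robot, y to its left, z up, the work surface at z = 0. Lengths are in m, angles in rad, forces in N, time in s.
With the tool pointing down it reaches from about 0.375 to 0.9 m from the base axis. Payload 3.1 kg.
Tool frame: the origin (TCP) lies on the centre line of the jaws, within the pads' length; the fingertips stand 14 mm ahead of it and the grasp point (between the pads) lies 5 mm behind it (r.tip_extent is the distance from the TCP to the fingertips, in m); z points along the fingers, y is the line along which they close (so a half turn about z gives the same grasp; the last joint's range is limited). The gripper opens to 85 mm and grips with 20 to 120 N. Pads are 22 mm wide; open, the fingers measure 114 mm over their backs; the gripper's body (76 mm by 85 mm) begins 54 mm behind the grasp point. The pads swing forward as they close: fully open they stand 13 mm farther back than shut.
Start: joints at [-0.178, 0.527, 1.433, -0, 1.181, -0.178], TCP at [0.625, 0, 0.245] pointing down, gripper open.
Joint ranges: [-3.08, 3.08], [-0.75, 2.2], [0.22, 2.44], [-1.43, 4.57], [0, 2.65], [-2.85, 2.85]. Speed limits (rad/s): [2.79, 2.79, 3.14, 3.14, 3.14, 3.14].

INTERFACE

Orientations are given as a unit quaternion [w, x, y, z].
In Python, from cell import r gives the robot as it stands.
- The arm moves only by the shell command python3 -m crank 'ROWS' [FORCE]. ROWS is JSON, a list that holds one entry, the list of rows, each a list of 7 numbers: the shift along the world's x, y, z normalised to -1 to 1, where 1 is 50 cm, then the turn, a rotation vector about the world's x, y, z normalised to -1 to 1, where 1 is 6 degrees, then the opening, from 0 (shut) to 1 (fully open). A call has 1 to 20 rows; each row shifts and turns the commanded pose from where the row before left it; what a row does not reach is not made up. A row lasts 1/10 s, in which the tool goes at most 50 mm and 8.59 degrees, less where a joint would pass 70% of its speed; a pose out of reach is approached as far as the arm can. A call with a number of a shift or a turn outside -1 to 1 is refused whole. A call with a gripper value outside its range is refused whole. The fingers move at their own pace and stop on an object; FORCE is the grip in N (left out, the last holds). Time passes only in rows, so rows that do not move let the fingers close. It gives the time, the measured TCP pose, the force, the opening and the grip force at its end, in the units of the state.
- r.get_obs(): the state, without advancing time (a new reading comes with each control period).
- r.snapshot(name): name is "scene" or "side" or "wrist"; returns a dict with "color" (420x560x3 uint8, red, green, blue), "intrinsics" (3x3 intrinsics, pixels), "origin" and "orientation" of the camera in the world. Camera axes: x right, y down, z forward; pixel columns grow to the right and rows downward; lengths in m; the calibration is good to about 2 mm. A picture is of the moment at which its call begins. There is no depth.
- r.finish_job(): hands the job in; it is judged then, once.
Trained networks look in a picture, given as the dict that the camera call returned (one of the last four; its "shot" number tells which), for a name from the list of things; names that differ only in an ending like _2 or _b are one class to them, and where a whole thing is asked for, a point or a joint stands for the part that bears it (a point fixed in the world has none). Each returns a list of dicts, best first, with "conf" (0 to 1); they miss things now and then, are a little off and sometimes report something else, mostly with a low value. They report only what shows in the picture. A call takes as long as a camera call.
- r.spot_in(picture, thing): "point" ([x, y, z] in m, in the coordinates of the camera as it stood for that picture, good to about 4 mm: the middle of the surface that is visible of it).
The state is a dict: "time_s": time; "joint_pos": joint angles; "joint_velocities": joint speeds; "joint_efforts": joint torques, N m; "ee_pos": TCP position; "tool_rot": TCP orientation; "contact_force": force on the tool from outside, world axes, zero at the start; "torque": the same for the moment, N m; "opening": finger opening in m; "grip_force": force on a finger pad.
Only numpy, scipy, OpenCV 4.12 (cv2) and the standard library are available. Lean on these libraries where they do the work, as an engineer would, in place of code of your own. Each camera call takes 0.05 s, during which the arm holds its last target. There are 200 camera calls.

TASK

Lay out the four can capacitors for the soldering class on the marks of the dark wooden kit board, in order of size: the smallest on the mark next to the brass stud, and each next larger one on the next mark, ending with the largest. Stand each one upright, terminals up, centred on its own mark, and leave them all there released and at rest.

Things in the scene. Friction and masses are not known exactly. Their poses are not given: they have to be found in the camera images.
- cap_1: the smallest of the four can capacitors: a loose upright cylinder, pale grey sleeve with a black stripe, 24 mm diameter, 30 mm tall, plus two thin steel terminals standing 5 mm up from its aluminium-rimmed top (12 mm or less to the side of the axis); about 25 g. Origin: centre of its underside, z up its axis. Stands at the start on the green mat (2 mm thick, top at z = 0.002), terminals up, somewhere on the near side of the kit board or beside its ends.
- cap_2: the second smallest of the four can capacitors: a loose upright cylinder, pale grey sleeve with a black stripe, 32 mm diameter, 43 mm tall, plus two thin steel terminals standing 5 mm up from its aluminium-rimmed top (12 mm or less to the side of the axis); about 50 g. Origin: centre of its underside, z up its axis. Stands at the start on the green mat (2 mm thick, top at z = 0.002), terminals up, somewhere on the near side of the kit board or beside its ends.
- cap_3: the second largest of the four can capacitors: a loose upright cylinder, pale grey sleeve with a black stripe, 40 mm diameter, 56 mm tall, plus two thin steel terminals standing 5 mm up from its aluminium-rimmed top (12 mm or less to the side of the axis); about 95 g. Origin: centre of its underside, z up its axis. Stands at the start on the green mat (2 mm thick, top at z = 0.002), terminals up, somewhere on the near side of the kit board or beside its ends.
- cap_4: the largest of the four can capacitors: a loose upright cylinder, pale grey sleeve with a black stripe, 48 mm diameter, 69 mm tall, plus two thin steel terminals standing 5 mm up from its aluminium-rimmed top (12 mm or less to the side of the axis); about 160 g. Origin: centre of its underside, z up its axis. Stands at the start on the green mat (2 mm thick, top at z = 0.002), terminals up, somewhere on the near side of the kit board or beside its ends.
- mark_a: left end (+y side) of the four identical round marks, seen from the robot: white disc with a dark edge, 56 mm diameter, printed flat on the dark wooden kit board (fixed; 80 mm wide, 374 mm long, 6 mm thick, its top at z = 0.008). Origin: the mark's centre on the board's top face; y along the row towards the left end, x across the board. The marks are 78 mm apart centre to centre in one straight row.
- mark_b: second from the left of the four identical round marks, seen from the robot: white disc with a dark edge, 56 mm diameter, printed flat on the dark wooden kit board (fixed; 80 mm wide, 374 mm long, 6 mm thick, its top at z = 0.008). Origin: the mark's centre on the board's top face; y along the row towards the left end, x across the board. The marks are 78 mm apart centre to centre in one straight row.
- mark_c: third from the left of the four identical round marks, seen from the robot: white disc with a dark edge, 56 mm diameter, printed flat on the dark wooden kit board (fixed; 80 mm wide, 374 mm long, 6 mm thick, its top at z = 0.008). Origin: the mark's centre on the board's top face; y along the row towards the left end, x across the board. The marks are 78 mm apart centre to centre in one straight row.
- mark_d: right end (-y side) of the four identical round marks, seen from the robot: white disc with a dark edge, 56 mm diameter, printed flat on the dark wooden kit board (fixed; 80 mm wide, 374 mm long, 6 mm thick, its top at z = 0.008). Origin: the mark's centre on the board's top face; y along the row towards the left end, x across the board. The marks are 78 mm apart centre to centre in one straight row.
- stud: brass stud, 20 mm diameter, 22 mm tall, with a domed top, fixed on the kit board in line with the marks, 53 mm beyond the centre of one end mark: it shows the end where the row starts, which may be either end. At the other end, likewise 53 mm out, there is instead a white plastic block (12 x 50 mm, 10 mm tall). Origin: centre of its underside.

How it is judged:
At the end, for the whole second after the job is handed in: The four capacitors stand on the board's marks in order of size, smallest next to the brass stud and largest at the far end, each within 12 mm of its mark's centre, upright within 0.1 rad with terminals up, its underside on the board (within 4 mm in height), at rest and not touched by the fingers (((horizontal distance between stud and mark_a below 0.1 m and horizontal distance between cap_1 and mark_a below 0.012 m and horizontal distance between cap_2 and mark_b below 0.012 m and horizontal distance between cap_3 and mark_c below 0.012 m and horizontal distance between cap_4 and mark_d below 0.012 m) or (horizontal distance between stud and mark_d below 0.1 m and horizontal distance between cap_1 and mark_d below 0.012 m and horizontal distance between cap_2 and mark_c below 0.012 m and horizontal distance between cap_3 and mark_b below 0.012 m and horizontal distance between cap_4 and mark_a below 0.012 m)) and angle between each of cap_1, cap_2, cap_3, cap_4's own z axis and vertical below 0.1 rad and height (world z) of cap_1 between 0.004 and 0.012 m and linear speed of each of cap_1, cap_2, cap_3, cap_4 below 0.02 m/s and angular speed of each of cap_1, cap_2, cap_3, cap_4 below 0.3 rad/s and contact force between each of cap_1, cap_2, cap_3, cap_4 and the fingers below 0.05 N and height (world z) of cap_2 between 0.004 and 0.012 m and height (world z) of cap_3 between 0.004 and 0.012 m and height (world z) of cap_4 between 0.004 and 0.012 m).
It also fails if it takes over 128 s, if anything falls off the work surface, if the arm or the gripper's body presses on something with over 40 N, if the wrist force passes 120 N, or if a joint passes its speed limit or range.

## Working session

There is one attempt and no reset: what is moved stays moved. The work goes in short steps, Python scripts to look and compute and a shell command to move; the robot and the scene stay as the last step left them, time stands still between calls to the robot, and variables do not carry over. Pictures are saved under pics/ and viewed, at most 14 in all, crops included, and the job is handed in when it is done.

```bash
mkdir -p pics; ls
python3 - <<'E'
from cell import r
import cv2,numpy as np
for n in ("scene","side"):
    p=r.snapshot(n); cv2.imwrite(f"pics/{n}0.png",p["color"][:,:,::-1])
    print(n,p["intrinsics"],p["origin"],p["orientation"])
    from scipy.spatial.transform import Rotation as R
    q=np.array(p["orientation"]); 
    M=R.from_quat(q[[1,2,3,0]]).as_matrix() if q.size==4 else q
    for t in ("cap_1","mark_a","stud"):
        for d in r.spot_in(p,t): print(t,round(d["conf"],2),np.round(np.array(p["origin"])+M@np.array(d["point"]),3))
print(r.get_obs())
E
```

```text
pics
scene [[495.91375591   0.         289.84127471]
 [  0.         495.91375591 207.40667946]
 [  0.           0.           1.        ]] [ 1.01793299 -0.30948249  0.78234152] [-0.2877731   0.84040044  0.43401851 -0.15013887]
cap_1 0.84 [ 0.497 -0.312  0.036]
cap_1 0.83 [0.456 0.084 0.04 ]
cap_1 0.76 [0.503 0.276 0.048]
cap_1 0.57 [ 0.444 -0.114  0.061]
cap_1 0.28 [0.622 0.138 0.012]
mark_a 0.95 [0.623 0.134 0.011]
mark_a 0.75 [0.609 0.063 0.011]
mark_a 0.61 [ 0.599 -0.021  0.008]
mark_a 0.58 [ 0.588 -0.095  0.012]
stud 0.64 [ 0.582 -0.147  0.023]
side [[409.13283668   0.         280.33348836]
 [  0.         409.13283668 206.80562296]
 [  0.           0.           1.        ]] [0.37501729 0.6515439  0.50102561] [ 0.06302132 -0.11065385  0.87985923 -0.45785563]
cap_1 0.94 [0.448 0.099 0.039]
cap_1 0.76 [ 0.425 -0.085  0.048]
cap_1 0.67 [ 0.488 -0.302  0.022]
cap_1 0.67 [0.487 0.299 0.048]
mark_a 0.75 [0.623 0.139 0.012]
mark_a 0.7 [ 0.598 -0.013  0.004]
mark_a 0.67 [0.607 0.063 0.011]
mark_a 0.56 [ 0.591 -0.094  0.012]
stud 0.6 [ 0.577 -0.134  0.021]
{'time_s': 0.4, 'joint_pos': array([-1.78477675e-01,  5.27668261e-01,  1.43286218e+00, -2.77051984e-05,
        1.18138114e+00, -1.78507051e-01]), 'joint_velocities': array([ 0.00164289, -0.00177851, -0.00305984,  0.00186136, -0.00113251,
       -0.00163223]), 'joint_efforts': array([ 1.27140794e-06, -4.41804314e+01, -1.78089935e+01, -2.56652511e-04,
        3.25883440e-03, -3.42749070e-05]), 'ee_pos': array([6.24890924e-01, 5.57309792e-05, 2.45155184e-01]), 'tool_rot': array([-1.23679600e-04,  7.07092666e-01,  7.07120878e-01, -1.01474254e-04]), 'contact_force': array([-0.73950535,  0.41321826, -0.04787503]), 'torque': array([ 0.05439263,  0.02474812, -0.00907701]), 'grip_force': 0.0, 'opening': 0.08529696101074852}
```

View pics/scene0.png

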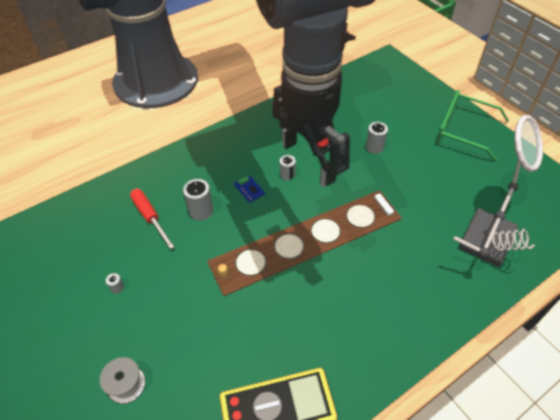

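View pics/side0.png

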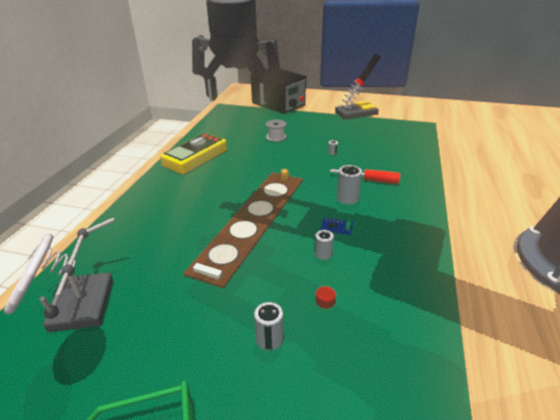

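The stud is at the −y end (scene pixel (222,269)), so cap_1 goes to d, cap_2 to c, cap_3 to b and cap_4 to a. In the scene picture the caps are: cap_1 (115,283), cap_4 (198,198), cap_2 (287,167), cap_3 (376,137). A silhouette fit will give me better positions.

```bash
cat > h.py <<'E'
from cell import r
import cv2,numpy as np
from scipy.spatial.transform import Rotation as R
from scipy.optimize import least_squares
D={1:(.012,.030),2:(.016,.043),3:(.020,.056),4:(.024,.069)}
def cam(p):
    q=np.array(p["orientation"]); return R.from_quat(q[[1,2,3,0]]).as_matrix(),np.array(p["origin"]),p["intrinsics"]
def proj(p,P):
    M,o,K=cam(p); c=(np.asarray(P)-o)@M; c=c@K.T; return c[:,:2]/c[:,2:]
def cyl(x,y,rad,z0,h):
    a=np.linspace(0,2*np.pi,60); c=np.c_[x+rad*np.cos(a),y+rad*np.sin(a)]
    return np.vstack([np.c_[c,0*a+z0],np.c_[c,0*a+z0+h]])
def box(px): return np.r_[px.min(0),px.max(0)]
def sil(p,guess,rad,z0,h,mark=False):
    I=p["color"].astype(int); g=I[:,:,1]-np.maximum(I[:,:,0],I[:,:,2])
    m=(I.min(2)>110) if mark else (g<12)
    n,L,S,C=cv2.connectedComponentsWithStats(m.astype(np.uint8),connectivity=4)
    u=proj(p,[[guess[0],guess[1],z0+h/2]])[0].round().astype(int)
    l=np.bincount(L[u[1]-4:u[1]+5,u[0]-4:u[0]+5][m[u[1]-4:u[1]+5,u[0]-4:u[0]+5]]).argmax()
    s=S[l]; return np.array([s[0]-.5,s[1]-.5,s[0]+s[2]-.5,s[1]+s[3]-.5])
def fit(ps,guess,rad,z0,h,mark=False):
    for p in ps:
        try: b=sil(p,guess,rad,z0,h,mark)
        except Exception as e: print("fail",e); continue
        s=least_squares(lambda v:box(proj(p,cyl(v[0],v[1],rad,z0,h)))-b,guess[:2])
        print(np.round(s.x,4),"res px",np.round(s.fun,1))
E
python3 - <<'E'
from h import *
ps=[r.snapshot("scene"),r.snapshot("side")]
for k,g in {1:(.495,-.307),2:(.45,.092),3:(.495,.29),4:(.435,-.1)}.items():
    print("cap",k); fit(ps,g,*D[k][:1],.002,D[k][1])
for k,g in dict(a=(.623,.137),b=(.608,.063),c=(.599,-.017),d=(.589,-.095)).items():
    print("mark",k); fit(ps,g,.027,.008,0,True)
E
```

```text
cap 1
[ 0.4896 -0.3142] res px [-0.9 -0.8  0.9  0.8]
[ 0.49   -0.3137] res px [-0.5 -0.8  0.5  0.7]
cap 2
[0.4455 0.0867] res px [-0.4 -1.3  0.4  1.2]
[0.4311 0.0648] res px [10.1  7.  -9.8 -5.8]
cap 3
[0.4911 0.2886] res px [-0.6 -1.   0.6  0.9]
[0.4917 0.2893] res px [-0.1 -0.3  0.1  0.3]
cap 4
[ 0.4253 -0.1091] res px [-1.1 -0.9  1.2  0.8]
[ 0.3903 -0.1127] res px [ 22.4   0.9 -21.2   1.2]
mark a
[0.6207 0.1375] res px [ 0.6 -0.  -0.6  0.1]
[0.6224 0.1373] res px [ 0.   0.1 -0.  -0.1]
mark b
[0.6094 0.0598] res px [ 0.3  0.5 -0.3 -0.4]
[0.6106 0.0603] res px [ 0.2 -0.  -0.2  0. ]
mark c
[ 0.5969 -0.0167] res px [-0.5 -0.1  0.5  0.1]
[ 0.5987 -0.0181] res px [-0.4 -0.4  0.4  0.3]
mark d
[ 0.5856 -0.0946] res px [-0.3 -0.2  0.3  0.2]
[ 0.586  -0.0955] res px [-0.  0.  0. -0.]
```

```bash
python3 -m crank '[[[-0.034,-0.078,0,0,0,0,1],[-0.034,-0.078,0,0,0,0,1],[-0.034,-0.078,0,0,0,0,1],[-0.034,-0.078,0,0,0,0,1],[-0.034,-0.078,0,0,0,0,1],[-0.034,-0.078,0,0,0,0,1],[-0.034,-0.078,0,0,0,0,1],[-0.032,-0.082,0,0,0,0,1],[0,0,-0.07,0,0,0,1],[0,0,-0.07,0,0,0,1],[0,0,-0.07,0,0,0,1],[0,0,-0.07,0,0,0,1],[0,0,0,0,0,0,1],[0,0,0,0,0,0,1]]]' 20
python3 - <<'E'
from h import *
p=r.snapshot("wrist"); cv2.imwrite("pics/w1.png",p["color"][:,:,::-1])
fit([p],(.49,-.314),.012,.002,.03)
E
```

```text
time_s: 1.9
ee_pos: [0.49, -0.314, 0.1053]
tool_rot: [-0.0, 0.707, 0.707, -0.0]
contact_force: [0.0, -0.3, -0.4]
opening: 0.0853
grip_force: 0.0
[ 0.492  -0.3128] res px [-0.4 -0.9  0.4  0.9]
```

View pics/w1.png

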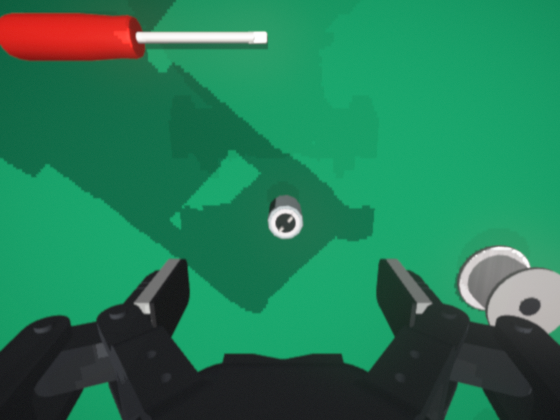

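The wrist view shows cap_1 at (285,220), centred between the jaws, with the spool clear of the fingers. Next is the descent and grip.

```bash
python3 -m crank '[[[0,0,-0.06,0,0,0,1],[0,0,-0.06,0,0,0,1],[0,0,-0.03,0,0,0,1],[0,0,-0.02,0,0,0,1],[0,0,0,0,0,0,1],[0,0,0,0,0,0,0],[0,0,0,0,0,0,0],[0,0,0,0,0,0,0],[0,0,0,0,0,0,0],[0,0,0,0,0,0,0],[0,0,0,0,0,0,0],[0,0,0,0,0,0,0],[0,0,0,0,0,0,0],[0,0,0,0,0,0,0],[0,0,0,0,0,0,0]]]' 25
```

```text
time_s: 3.45
ee_pos: [0.4903, -0.3142, 0.021]
tool_rot: [0.0, 0.707, 0.707, 0.0]
contact_force: [-0.1, 0.8, 6.2]
opening: 0.0232
grip_force: 24.6
```

```bash
python3 -m crank '[[[0,0,0.03,0,0,0,0],[0,0,0.06,0,0,0,0],[0,0,0.06,0,0,0,0],[0.032,0.073,0,0,0,0,0],[0.032,0.073,0,0,0,0,0],[0.032,0.073,0,0,0,0,0],[0.032,0.073,0,0,0,0,0],[0.032,0.073,0,0,0,0,0],[0.032,0.073,0,0,0,0,0],[0,0,0,0,0,0,0],[0,0,0,0,0,0,0]]]'
python3 - <<'E'
from h import *
p=r.snapshot("wrist"); cv2.imwrite("pics/w2.png",p["color"][:,:,::-1])
E
```

```text
time_s: 4.55
ee_pos: [0.5861, -0.094, 0.0957]
tool_rot: [0.0, 0.706, 0.708, -0.0]
contact_force: [-0.8, 0.0, 0.0]
opening: 0.0232
grip_force: 24.6
```

View pics/w2.png

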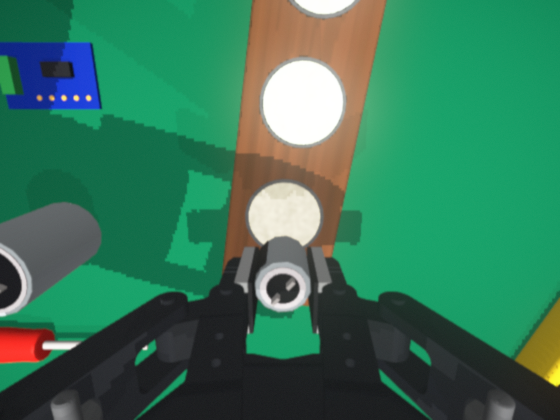

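The wrist view shows cap_1 upright in the jaws at (285,285), with mark d in front of it at (285,215), as expected. I'll lower and release.

```bash
python3 -m crank '[[[0,-0.001,-0.05,0,0,0,0],[0,-0.001,-0.05,0,0,0,0],[0,0,-0.02,0,0,0,0],[0,0,-0.01,0,0,0,0],[0,0,-0.005,0,0,0,0],[0,0,0,0,0,0,0],[0,0,0,0,0,0,0]]]'
```

```text
time_s: 5.3
ee_pos: [0.5865, -0.0963, 0.0287]
tool_rot: [0.001, 0.707, 0.707, 0.0]
contact_force: [-0.1, -0.3, -0.1]
opening: 0.0231
grip_force: 24.6
```

```bash
python3 -m crank '[[[0,0,-0.002,0,0,0,0],[0,0,0,0,0,0,0],[0,0,0,0,0,0,0.5],[0,0,0,0,0,0,1],[0,0,0,0,0,0,1],[0,0,0,0,0,0,1],[0,0,0,0,0,0,1],[0,0,0,0,0,0,1],[0,0,0.03,0,0,0,1],[0,0,0.06,0,0,0,1],[0,0,0.09,0,0,0,1],[0,0,0.05,0,0,0,1],[-0.046,0.061,0,0,0,0,1],[-0.047,0.061,0,0,0,0,1],[-0.047,0.061,0,0,0,0,1],[-0.047,0.061,0,0,0,0,1],[-0.047,0.061,0,0,0,0,1],[-0.047,0.061,0,0,0,0,1],[0,0,0,0,0,0,1],[0,0,0,0,0,0,1]]]'
python3 - <<'E'
from h import *
p=r.snapshot("wrist"); cv2.imwrite("pics/w3.png",p["color"][:,:,::-1])
fit([p],(.4455,.087),.016,.002,.043)
E
```

```text
time_s: 7.3
ee_pos: [0.4456, 0.0876, 0.1428]
tool_rot: [0.001, 0.706, 0.708, 0.001]
contact_force: [-0.0, -0.7, 0.2]
opening: 0.0853
grip_force: 0.0
[0.4476 0.0866] res px [-0.5 -0.4  0.5  0.4]
```

View pics/w3.png

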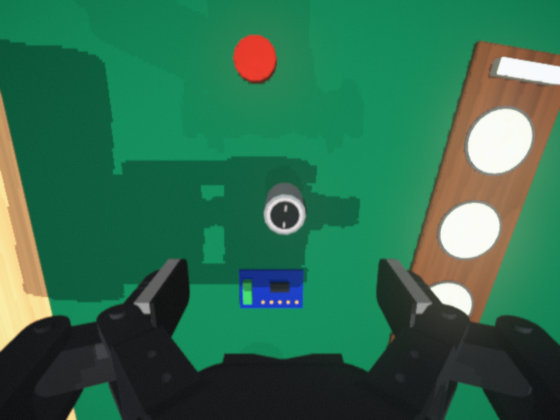

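cap_2 is at (285,212), centred, and the space around it is clear.

```bash
python3 -m crank '[[[0.002,-0.001,-0.08,0,0,0,1],[0,0,-0.08,0,0,0,1],[0,0,-0.05,0,0,0,1],[0,0,-0.02,0,0,0,1],[0,0,-0.009,0,0,0,1],[0,0,0,0,0,0,1],[0,0,0,0,0,0,0],[0,0,0,0,0,0,0],[0,0,0,0,0,0,0],[0,0,0,0,0,0,0],[0,0,0,0,0,0,0],[0,0,0,0,0,0,0],[0,0,0,0,0,0,0],[0,0,0,0,0,0,0],[0,0,0,0,0,0,0]]]' 30
```

```text
time_s: 8.85
ee_pos: [0.4469, 0.0866, 0.0231]
tool_rot: [0.001, 0.707, 0.707, 0.0]
contact_force: [-0.4, 0.1, 4.0]
opening: 0.0312
grip_force: 29.3
```

```bash
python3 -m crank '[[[0,0,0.03,0,0,0,0],[0,0,0.06,0,0,0,0],[0,0,0.07,0,0,0,0],[0.06,-0.042,0,0,0,0,0],[0.06,-0.042,0,0,0,0,0],[0.06,-0.042,0,0,0,0,0],[0.06,-0.042,0,0,0,0,0],[0.062,-0.04,0,0,0,0,0],[0,0,0,0,0,0,0],[0,0,-0.05,0,0,0,0],[0,0,-0.05,0,0,0,0],[0,0,-0.03,0,0,0,0],[0,0,-0.012,0,0,0,0],[0,0,0,0,0,0,0],[0,0,0,0,0,0,0]]]'
```

```text
time_s: 10.35
ee_pos: [0.5979, -0.0174, 0.032]
tool_rot: [0.001, 0.707, 0.707, 0.0]
contact_force: [-0.0, 0.0, 0.5]
opening: 0.0312
grip_force: 30.1
```

```bash
python3 -m crank '[[[0,0,-0.005,0,0,0,0],[0,0,0,0,0,0,0],[0,0,0,0,0,0,0.5],[0,0,0,0,0,0,1],[0,0,0,0,0,0,1],[0,0,0,0,0,0,1],[0,0,0,0,0,0,1],[0,0,0.03,0,0,0,1],[0,0,0.06,0,0,0,1],[0,0,0.09,0,0,0,1],[0,0,0.07,0,0,0,1],[-0.03,0.088,0,0,0,0,1],[-0.03,0.088,0,0,0,0,1],[-0.03,0.088,0,0,0,0,1],[-0.03,0.088,0,0,0,0,1],[-0.03,0.088,0,0,0,0,1],[-0.03,0.088,0,0,0,0,1],[-0.032,0.085,0,0,0,0,1],[0,0,0,0,0,0,1],[0,0,0,0,0,0,1]]]'
python3 - <<'E'
from h import *
p=r.snapshot("wrist"); cv2.imwrite("pics/w4.png",p["color"][:,:,::-1])
fit([p],(.4915,.289),.020,.002,.056)
p=r.snapshot("scene"); cv2.imwrite("pics/s4.png",p["color"][:,:,::-1])
E
```

```text
time_s: 12.35
ee_pos: [0.4909, 0.2901, 0.1547]
tool_rot: [0.0, 0.706, 0.708, 0.0]
contact_force: [-0.3, -0.4, 1.0]
opening: 0.0854
grip_force: 0.0
[0.4918 0.2892] res px [-0.4 -0.7  0.4  0.6]
```

View pics/s4.png

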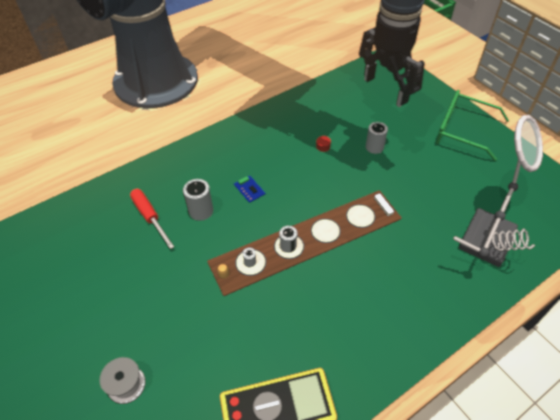

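cap_1 at (250,258) and cap_2 at (289,239) stand centred on marks d and c. cap_3 is under the gripper.

```bash
python3 -m crank '[[[0.001,-0.001,-0.08,0,0,0,1],[0,0,-0.08,0,0,0,1],[0,0,-0.05,0,0,0,1],[0,0,-0.03,0,0,0,1],[0,0,-0.009,0,0,0,1],[0,0,0,0,0,0,1],[0,0,0,0,0,0,0],[0,0,0,0,0,0,0],[0,0,0,0,0,0,0],[0,0,0,0,0,0,0],[0,0,0,0,0,0,0],[0,0,0,0,0,0,0],[0,0,0,0,0,0,0],[0,0,0,0,0,0,0]]]' 35
```

```text
time_s: 13.85
ee_pos: [0.4927, 0.2889, 0.0305]
tool_rot: [0.0, 0.707, 0.707, 0.001]
contact_force: [-0.7, 0.5, 5.7]
opening: 0.039
grip_force: 35.2
```

```bash
python3 -m crank '[[[0,0,0.03,0,0,0,0],[0,0,0.06,0,0,0,0],[0,0,0.07,0,0,0,0],[0.039,-0.076,0,0,0,0,0],[0.039,-0.076,0,0,0,0,0],[0.039,-0.076,0,0,0,0,0],[0.039,-0.076,0,0,0,0,0],[0.039,-0.076,0,0,0,0,0],[0.04,-0.078,0,0,0,0,0],[0,0,0,0,0,0,0],[0,0,-0.05,0,0,0,0],[0,0,-0.05,0,0,0,0],[0,0,-0.03,0,0,0,0],[0,0,-0.012,0,0,0,0],[0,0,0,0,0,0,0],[0,0,0,0,0,0,0]]]'
```

```text
time_s: 15.45
ee_pos: [0.6101, 0.0598, 0.0391]
tool_rot: [0.001, 0.707, 0.707, 0.0]
contact_force: [0.1, 0.2, -1.2]
opening: 0.0391
grip_force: 35.4
```

```bash
python3 -m crank '[[[0,0,-0.005,0,0,0,0],[0,0,0,0,0,0,0],[0,0,0,0,0,0,0.6],[0,0,0,0,0,0,1],[0,0,0,0,0,0,1],[0,0,0,0,0,0,1],[0,0,0,0,0,0,1],[0,0,0.03,0,0,0,1],[0,0,0.06,0,0,0,1],[0,0,0.09,0,0,0,1],[0,0,0.07,0,0,0,1],[-0.062,-0.056,0,0,0,0,1],[-0.062,-0.056,0,0,0,0,1],[-0.062,-0.056,0,0,0,0,1],[-0.062,-0.056,0,0,0,0,1],[-0.062,-0.056,0,0,0,0,1],[-0.06,-0.058,0,0,0,0,1],[0,0,0,0,0,0,1],[0,0,0,0,0,0,1]]]'
python3 - <<'E'
from h import *
p=r.snapshot("wrist"); cv2.imwrite("pics/w5.png",p["color"][:,:,::-1])
fit([p],(.425,-.109),.024,.002,.069)
E
```

```text
time_s: 17.35
ee_pos: [0.4246, -0.1103, 0.1617]
tool_rot: [0.001, 0.708, 0.706, 0.0]
contact_force: [0.2, -0.1, -0.2]
opening: 0.0856
grip_force: 0.0
[ 0.4273 -0.1076] res px [-0.3 -0.3  0.3  0.3]
```

View pics/w5.png

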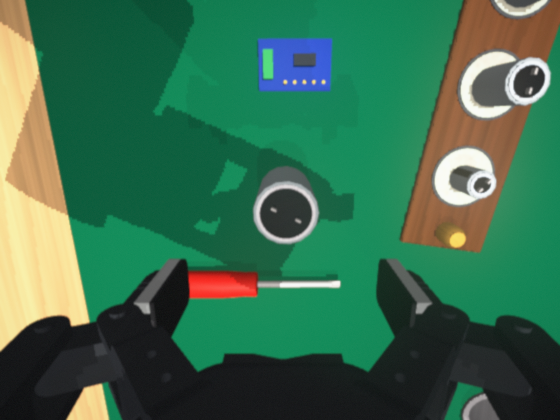

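cap_4 is centred at (286,212). The screwdriver lies near it at (190–340, 284), so I'll check the clearance before descending.

Run:
```python
from h import *
p=r.snapshot("wrist"); M,o,K=cam(p)
for u in [(190,272),(220,270),(256,274),(300,281),(339,281)]:
    for z in (.006,.02):
        d=M@np.linalg.solve(K,[*u,1]); print(u,z,np.round(o+d*(z-o[2])/d[2],3))
```

```text
(190, 272) 0.006 [ 0.335 -0.188  0.006]
(190, 272) 0.02 [ 0.339 -0.181  0.02 ]
(220, 270) 0.006 [ 0.364 -0.186  0.006]
(220, 270) 0.02 [ 0.367 -0.179  0.02 ]
(256, 274) 0.006 [ 0.4   -0.191  0.006]
(256, 274) 0.02 [ 0.401 -0.183  0.02 ]
(300, 281) 0.006 [ 0.443 -0.198  0.006]
(300, 281) 0.02 [ 0.442 -0.191  0.02 ]
(339, 281) 0.006 [ 0.482 -0.198  0.006]
(339, 281) 0.02 [ 0.479 -0.191  0.02 ]
```

```bash
python3 -m crank '[[[0.003,0.003,-0.07,0,0,0,1],[0,0,-0.08,0,0,0,1],[0,0,-0.06,0,0,0,1],[0,0,-0.03,0,0,0,1],[0,0,-0.009,0,0,0,1],[0,0,0,0,0,0,1],[0,0,0,0,0,0,0],[0,0,0,0,0,0,0],[0,0,0,0,0,0,0],[0,0,0,0,0,0,0],[0,0,0,0,0,0,0],[0,0,0,0,0,0,0],[0,0,0,0,0,0,0],[0,0,0,0,0,0,0]]]' 40
```

```text
time_s: 18.85
ee_pos: [0.4266, -0.1082, 0.0374]
tool_rot: [0.001, 0.707, 0.707, 0.0]
contact_force: [1.1, 1.9, 6.3]
opening: 0.0474
grip_force: 40.5
```

```bash
python3 -m crank '[[[0,0,0.03,0,0,0,0],[0,0,0.07,0,0,0,0],[0,0,0.08,0,0,0,0],[0.055,0.07,0,0,0,0,0],[0.056,0.07,0,0,0,0,0],[0.056,0.07,0,0,0,0,0],[0.056,0.07,0,0,0,0,0],[0.056,0.07,0,0,0,0,0],[0.056,0.07,0,0,0,0,0],[0.055,0.071,0,0,0,0,0],[0,0,0,0,0,0,0],[0,0,-0.05,0,0,0,0],[0,0,-0.06,0,0,0,0],[0,0,-0.04,0,0,0,0],[0,0,-0.012,0,0,0,0],[0,0,0,0,0,0,0],[0,0,0,0,0,0,0]]]'
```

```text
time_s: 20.55
ee_pos: [0.6212, 0.1372, 0.046]
tool_rot: [0.0, 0.707, 0.707, 0.0]
contact_force: [0.1, 0.7, -1.4]
opening: 0.0473
grip_force: 41.9
```

```bash
python3 -m crank '[[[0,0,-0.005,0,0,0,0],[0,0,0,0,0,0,0],[0,0,0,0,0,0,0.7],[0,0,0,0,0,0,1],[0,0,0,0,0,0,1],[0,0,0,0,0,0,1],[0,0,0,0,0,0,1],[0,0,0.03,0,0,0,1],[0,0,0.06,0,0,0,1],[0,0,0.09,0,0,0,1],[0,0,0.09,0,0,0,1],[-0.06,0.08,0,0,0,0,1],[-0.06,0.08,0,0,0,0,1],[-0.06,0.08,0,0,0,0,1],[-0.06,0.08,0,0,0,0,1],[0,0,0,0,0,0,1],[0,0,0,0,0,0,1]]]'
python3 - <<'E'
from h import *
p=r.snapshot("scene"); cv2.imwrite("pics/s6.png",cv2.resize(p["color"][150:330,180:420,::-1],None,fx=3,fy=3))
E
```

```text
time_s: 22.25
ee_pos: [0.5003, 0.2987, 0.1789]
tool_rot: [0.0, 0.706, 0.708, 0.001]
contact_force: [0.9, -0.4, 1.1]
opening: 0.0855
grip_force: 0.0
```

View pics/s6.png

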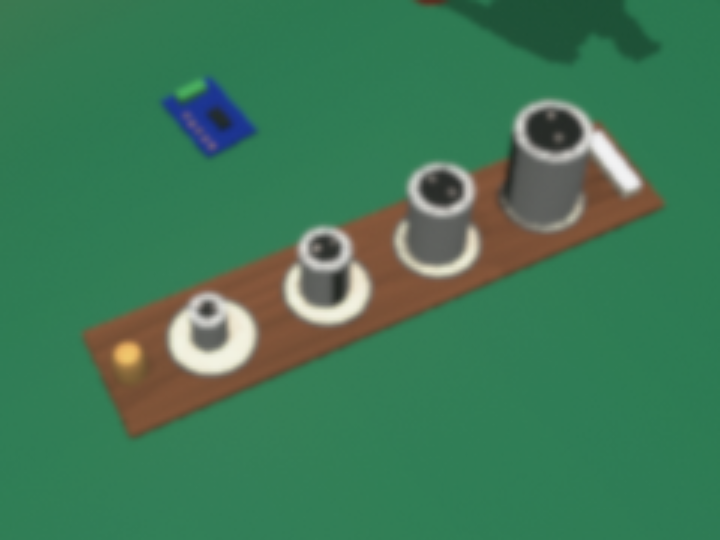

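All four stand upright and centred, in order from the stud at crop pixel (127,355): (208,335), (325,285), (438,235), (548,190).

```bash
python3 -c "
from cell import r
print(r.finish_job())"
```

```text
the job is handed in; nothing more can be done
None
```

The job is handed in: the last picture shows all four capacitors upright and centred on their marks in size order, cap_1 next to the brass stud on mark_d through cap_4 on mark_a, released at about 22 s; no verdict was returned.

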